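Release the latched mode key on the flow-test box

TASK

One of the four identical mode keys on the grey flow-test box has been left latched down. With the fingertips, tap the keys lightly one after the other from left to right as seen from the robot, to feel which one it is; then press that key right down and let go, so that it springs back and all four keys stand up, and finish with the hand clear. Do not latch another key on the way, and do not pick up or shift the tools and parts lying on and around the box.

Things in the scene. Friction and masses are not known exactly. Their poses are not given: they have to be found in the camera images.
- test_box: grey flow-test box, 160 mm deep (x) x 260 mm wide (y) x 50 mm high, fixed to the bench; origin at the centre of its underside, x to its rear, y to its left as the robot sees it, turned up to 0.3 rad. A row of four identical grey square keys runs along y near its front, 50 mm apart; its rear half is a flat deck with a gauge and an adapter on it
- slot_1 (a point): the middle of the first (leftmost) place in the key row, counted from the box's left (+y), on its top face, 50 mm above the bench; key size and names as below, fixed
- slot_2 (a point): the middle of the second place in the key row, counted from the box's left (+y), on its top face, 50 mm above the bench; key size and names as below, fixed
- slot_3 (a point): the middle of the third place in the key row, counted from the box's left (+y), on its top face, 50 mm above the bench; key size and names as below, fixed
- slot_4 (a point): the middle of the fourth (rightmost) place in the key row, counted from the box's left (+y), on its top face, 50 mm above the bench; key size and names as below, fixed
- unit_a: the place of key a in the row: a fixed mount whose origin lies at the middle of that key, level with the box's top face; z up. It carries the key. Which of the keys a to d is in which place of the row varies
- key_a (a joint): how far key a is down, in m: 0 up, about 0.006 latched, 0.010 bottom stop. From up it sinks at about 1.3 N, 0.25 N more per mm (and 0.5 N per cm/s, as it is damped); pushed past 7 to 8 mm and let go it latches. A latched key keeps still under a light tap and gives way only above about 3 N; pushed right down (past 8 mm, 4 to 5 N) and let go it springs fully up
- key_a_top (a point): the middle of the top face of key a, a sprung key 35 mm (x) x 31 mm (y); the point goes down with it. The top stands 16 mm above the box's top face (66 mm above the bench) when up, 10 mm when latched, 6 mm at the bottom stop
- unit_b: the place of key b in the row: a fixed mount whose origin lies at the middle of that key, level with the box's top face; z up. It carries the key. Which of the keys a to d is in which place of the row varies
- key_b (a joint): how far key b is down, in m: 0 up, about 0.006 latched, 0.010 bottom stop. From up it sinks at about 1.3 N, 0.25 N more per mm (and 0.5 N per cm/s, as it is damped); pushed past 7 to 8 mm and let go it latches. A latched key keeps still under a light tap and gives way only above about 3 N; pushed right down (past 8 mm, 4 to 5 N) and let go it springs fully up
- key_b_top (a point): the middle of the top face of key b, a sprung key 35 mm (x) x 31 mm (y); the point goes down with it. The top stands 16 mm above the box's top face (66 mm above the bench) when up, 10 mm when latched, 6 mm at the bottom stop
- unit_c: the place of key c in the row: a fixed mount whose origin lies at the middle of that key, level with the box's top face; z up. It carries the key. Which of the keys a to d is in which place of the row varies
- key_c (a joint): how far key c is down, in m: 0 up, about 0.006 latched, 0.010 bottom stop. From up it sinks at about 1.3 N, 0.25 N more per mm (and 0.5 N per cm/s, as it is damped); pushed past 7 to 8 mm and let go it latches. A latched key keeps still under a light tap and gives way only above about 3 N; pushed right down (past 8 mm, 4 to 5 N) and let go it springs fully up
- key_c_top (a point): the middle of the top face of key c, a sprung key 35 mm (x) x 31 mm (y); the point goes down with it. The top stands 16 mm above the box's top face (66 mm above the bench) when up, 10 mm when latched, 6 mm at the bottom stop
- unit_d: the place of key d in the row: a fixed mount whose origin lies at the middle of that key, level with the box's top face; z up. It carries the key. Which of the keys a to d is in which place of the row varies
- key_d (a joint): how far key d is down, in m: 0 up, about 0.006 latched, 0.010 bottom stop. From up it sinks at about 1.3 N, 0.25 N more per mm (and 0.5 N per cm/s, as it is damped); pushed past 7 to 8 mm and let go it latches. A latched key keeps still under a light tap and gives way only above about 3 N; pushed right down (past 8 mm, 4 to 5 N) and let go it springs fully up
- key_d_top (a point): the middle of the top face of key d, a sprung key 35 mm (x) x 31 mm (y); the point goes down with it. The top stands 16 mm above the box's top face (66 mm above the bench) when up, 10 mm when latched, 6 mm at the bottom stop
- gauge: round pressure gauge with brass stem, 81 x 52 x 27 mm, lying on the box's rear deck at the right; loose, not to be moved; origin at the centre of its underside
- adapter: small chromed plug adapter, 20 mm wide, 40 mm tall, standing on the box's rear deck at the left; loose, not to be moved; origin at the centre of its underside
- first_stage: chromed regulator first stage, 74 x 71 x 39 mm, on the bench left of the box; loose, not to be moved; origin at the centre of its underside
- yoke: chromed yoke clamp with a black knob, 82 x 52 x 25 mm, on the bench right of the box; loose, not to be moved; origin at the centre of its underside
- spanner: small spanner, 132 x 21 x 10 mm, on the bench in front of the box; loose, not to be moved; origin at the centre of its underside
- blue_pick: blue-handled pick, 111 mm long, 11 mm thick, on the bench in front of the box; loose, not to be moved; origin at the centre of its underside

How it is judged:
On the way, in this order (a step that is already met when the one before it is completed fails the run):
1. a fingertip touches the first (leftmost) key while a key is still latched (value of joint any of key_a, key_b, key_c, key_d above 0.0045 m and ((contact force between the fingers and unit_a above 0.3 N and horizontal distance between unit_a and slot_1 below 0.012 m) or (contact force between the fingers and unit_b above 0.3 N and horizontal distance between unit_b and slot_1 below 0.012 m) or (contact force between the fingers and unit_c above 0.3 N and horizontal distance between unit_c and slot_1 below 0.012 m) or (contact force between the fingers and unit_d above 0.3 N and horizontal distance between unit_d and slot_1 below 0.012 m))), for 0.03 s.
2. a fingertip touches the second key while a key is still latched (value of joint any of key_a, key_b, key_c, key_d above 0.0045 m and ((contact force between the fingers and unit_a above 0.3 N and horizontal distance between unit_a and slot_2 below 0.012 m) or (contact force between the fingers and unit_b above 0.3 N and horizontal distance between unit_b and slot_2 below 0.012 m) or (contact force between the fingers and unit_c above 0.3 N and horizontal distance between unit_c and slot_2 below 0.012 m) or (contact force between the fingers and unit_d above 0.3 N and horizontal distance between unit_d and slot_2 below 0.012 m))), for 0.03 s.
3. a fingertip touches the third key while a key is still latched (value of joint any of key_a, key_b, key_c, key_d above 0.0045 m and ((contact force between the fingers and unit_a above 0.3 N and horizontal distance between unit_a and slot_3 below 0.012 m) or (contact force between the fingers and unit_b above 0.3 N and horizontal distance between unit_b and slot_3 below 0.012 m) or (contact force between the fingers and unit_c above 0.3 N and horizontal distance between unit_c and slot_3 below 0.012 m) or (contact force between the fingers and unit_d above 0.3 N and horizontal distance between unit_d and slot_3 below 0.012 m))), for 0.03 s.
4. a fingertip touches the fourth (rightmost) key while a key is still latched (value of joint any of key_a, key_b, key_c, key_d above 0.0045 m and ((contact force between the fingers and unit_a above 0.3 N and horizontal distance between unit_a and slot_4 below 0.012 m) or (contact force between the fingers and unit_b above 0.3 N and horizontal distance between unit_b and slot_4 below 0.012 m) or (contact force between the fingers and unit_c above 0.3 N and horizontal distance between unit_c and slot_4 below 0.012 m) or (contact force between the fingers and unit_d above 0.3 N and horizontal distance between unit_d and slot_4 below 0.012 m))), for 0.03 s.
5. then the latched key is pressed right down, past its latch, the others staying up (((value of joint key_a above 0.007 m and contact force between the fingers and unit_a above 1 N and value of joint each of key_b, key_c, key_d below 0.003 m) or (value of joint key_b above 0.007 m and contact force between the fingers and unit_b above 1 N and value of joint each of key_a, key_c, key_d below 0.003 m) or (value of joint key_c above 0.007 m and contact force between the fingers and unit_c above 1 N and value of joint each of key_a, key_b, key_d below 0.003 m) or (value of joint key_d above 0.007 m and contact force between the fingers and unit_d above 1 N and value of joint each of key_a, key_b, key_c below 0.003 m))), for 0.02 s.
At the end, for the whole second after the job is handed in: all four keys are up (each less than 1.5 mm down) and every loose thing lies within 15 mm of where it began (value of joint each of key_a, key_b, key_c, key_d below 0.0015 m and distance of each of gauge, adapter, first_stage, yoke, spanner, blue_pick from where it was at the start of the episode below 0.015 m); the robot touches nothing.
It fails at once if a second key is pushed 7 mm down or more while one is latched ((value of joint key_a above 0.007 m and value of joint key_b above 0.0045 m) or (value of joint key_a above 0.007 m and value of joint key_c above 0.0045 m) or (value of joint key_a above 0.007 m and value of joint key_d above 0.0045 m) or (value of joint key_b above 0.007 m and value of joint key_a above 0.0045 m) or (value of joint key_b above 0.007 m and value of joint key_c above 0.0045 m) or (value of joint key_b above 0.007 m and value of joint key_d above 0.0045 m) or (value of joint key_c above 0.007 m and value of joint key_a above 0.0045 m) or (value of joint key_c above 0.007 m and value of joint key_b above 0.0045 m) or (value of joint key_c above 0.007 m and value of joint key_d above 0.0045 m) or (value of joint key_d above 0.007 m and value of joint key_a above 0.0045 m) or (value of joint key_d above 0.007 m and value of joint key_b above 0.0045 m) or (value of joint key_d above 0.007 m and value of joint key_c above 0.0045 m)).
It fails at once if a tool or part on or around the box is lifted or shifted by 15 mm or more (distance of any of gauge, adapter, first_stage, yoke, spanner, blue_pick from where it was at the start of the episode above 0.015 m).
It also fails if it takes over 51 s, if anything falls off the work surface, if the arm or the gripper's body presses on something with over 40 N, if the wrist force passes 120 N, or if a joint passes its speed limit or range.

ROBOT

A 6-joint arm with a two-finger parallel gripper is mounted at the origin on a cart in front of the work surface, level with it; the furniture and walls round the work are solid. World frame = base frame: x ahead of the robot, y to its left, z up, the work surface at z = 0. Lengths are in m, angles in rad, forces in N, time in s.
With the tool pointing down it reaches from about 0.25 to 0.775 m from the base axis. Payload 4 kg.
Tool frame: the origin (TCP) lies midway between the tips of the shut fingers; the grasp point (between the pads) lies 19 mm behind it; z points along the fingers, y is the line along which they close (so a half turn about z gives the same grasp; the last joint's range is limited). The gripper opens to 94 mm and grips with 3 to 60 N. Pads are 16 mm wide; open, the fingers measure 119 mm over their backs; the gripper's body (75 mm by 177 mm) begins 78 mm behind the grasp point.
Start: joints at [-1.334, 0.087, 1.371, -0, 1.684, -0.103], TCP at [0.183, -0.519, 0.206] pointing down, gripper open.
Joint ranges: [-3.1, 3.1], [-0.76, 2.03], [0.27, 2.55], [-1.08, 4.22], [0.17, 2.65], [-2.57, 2.57]. Speed limits (rad/s): [2.79, 2.79, 3.14, 3.14, 3.14, 3.14].

INTERFACE

Orientations are given as [roll, pitch, yaw] about the fixed x, y, z axes, in that order (R = Rz(yaw) Ry(pitch) Rx(roll)).
In Python, from bench import robot gives the robot as it stands.
- The arm moves only by the tool servo_tool, never from a script. Its argument "moves" is a list of rows, each a list of 5 numbers: the shift along the tool's x, y, z in units of 25 mm (1.0 is 25 mm), then the turn about the tool's z in units of 6 degrees (1.0 is 6 degrees), then the closure, from 0 (fully open) to 1 (shut). In form: [[dx, dy, dz, yaw, gripper], ...]. A call has 1 to 10 rows; each row is the pose to reach, as a shift and turn from the pose commanded when the call began, along the tool's axes at that moment; what a row does not reach only later rows make up. A row lasts 1/12 s, in which the tool goes at most 41.7 mm and 7.16 degrees, less where a joint would pass 70% of its speed; a pose out of reach is approached as far as the arm can. A call with a gripper value outside its range is refused whole. The fingers move at their own pace and stop on an object; the grip force is fixed at half the most. Time passes only in rows, so rows that repeat a pose let the fingers close. It gives the time, the measured TCP pose, the force, the opening and the grip force at its end, in the units of the state.
- robot.get_obs(): the state, without advancing time (a new reading comes with each control period).
- robot.snapshot(name): name is "scene" or "top"; returns a dict with "image" (384x512x3 uint8, blue, green, red), "fx", "fy", "cx", "cy" (pixels), "eye" and "orientation" of the camera in the world. Camera axes: x right, y down, z forward; pixel columns grow to the right and rows downward; lengths in m; the calibration is good to about 2 mm. A picture is of the moment at which its call begins. There is no depth.
- robot.close_job(): hands the job in; it is judged then, once.
The state is a dict: "time": time; "joint_positions": joint angles; "qvel": joint speeds; "joint_torque": joint torques, N m; "tool_pos": TCP position; "ee_rot": TCP orientation; "wrist_force": force on the tool from outside, world axes, zero at the start; "wrist_torque": the same for the moment, N m; "width": finger opening in m; "finger_force": force on a finger pad.
Only numpy, scipy, OpenCV 4.12 (cv2) and the standard library are available. Lean on these libraries where they do the work, as an engineer would, in place of code of your own. Each camera call takes 0.05 s, during which the arm holds its last target. There are 200 camera calls.

## Working session

There is one attempt and no reset: what is moved stays moved. The work goes in short steps, Python scripts to look and compute and a tool call to move; the robot and the scene stay as the last step left them, time stands still between calls to the robot, and variables do not carry over. Pictures are saved under pics/ and viewed, at most 10 in all, crops included, and the job is handed in when it is done.

Besides the shell and the picture viewer there is one more tool, called after "Call:" as a command line: name --pt "numbers of a row" for each row, then --argument value for the rest. servo_tool: Moves the arm, as the interface text tells. Its arguments: {"type":"object","properties":{"moves":{"type":"array"}},"required":["moves"]}

```bash
mkdir -p pics; ls; cat > h.py <<'E'
import numpy as np, cv2
from scipy.spatial.transform import Rotation as R
from bench import robot
def cam(s):
    o=np.array(s["orientation"],float)
    M=o if o.shape==(3,3) else (R.from_euler('xyz',o).as_matrix() if o.size==3 else R.from_quat(o).as_matrix())
    return M,np.array(s["eye"],float)
def ray(s,u,v):
    M,e=cam(s); d=M@np.array([(u-s["cx"])/s["fx"],(v-s["cy"])/s["fy"],1]); return e,d/np.linalg.norm(d)
def onz(s,u,v,z):
    e,d=ray(s,u,v); return e+d*(z-e[2])/d[2]
def proj(s,p):
    M,e=cam(s); q=M.T@(np.array(p)-e); return s["fx"]*q[0]/q[2]+s["cx"],s["fy"]*q[1]/q[2]+s["cy"]
E
python3 - <<'E'
from h import *
for n in("scene","top"):
    s=robot.snapshot(n); cv2.imwrite(f"pics/{n}0.png",s["image"]); print(n,{k:v for k,v in s.items() if k!="image"})
    import pickle; pickle.dump(s,open(n+".pkl","wb"))
print(robot.get_obs())
E
```

```text
pics
scene {'fx': 353.65504556802927, 'fy': 353.65504556802927, 'cx': 249.0530959502935, 'cy': 195.25254780562537, 'eye': array([-0.01189032,  0.55081294,  0.49625169]), 'orientation': array([-2.08374305, -0.00662033, -2.36205541])}
top {'fx': 473.78889326628286, 'fy': 473.78889326628286, 'cx': 252.87485388265912, 'cy': 197.25604013584046, 'eye': array([0.27545244, 0.02608827, 1.13122809]), 'orientation': array([-2.93069094,  0.00569938, -1.53468772])}
{'time': 0.1, 'joint_positions': array([-1.33407698e+00,  8.78919949e-02,  1.37205314e+00,  2.82292286e-05,
        1.68359288e+00, -1.03081025e-01]), 'qvel': array([-0.00046442, -0.00103315, -0.00471896, -0.00058656, -0.00069087,
        0.00184977]), 'joint_torque': array([ 2.11690094e-03, -3.41252875e+01, -3.03301907e+01,  7.19053578e-02,
        3.04252363e-02, -9.89181558e-05]), 'tool_pos': array([ 0.18321755, -0.51808366,  0.20444062]), 'ee_rot': array([-3.13966051e+00, -2.28081022e-04,  3.39803305e-01]), 'wrist_force': array([0.21793131, 0.72717236, 0.29676715]), 'wrist_torque': array([ 0.00437588, -0.03655643,  0.00045364]), 'finger_force': 0.0, 'width': 0.09377760538780948}
```

View pics/scene0.png

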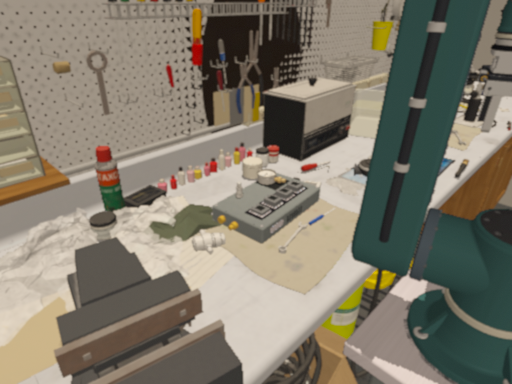

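View pics/top0.png

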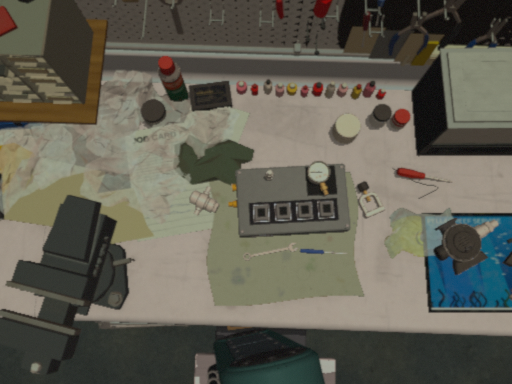

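The top view shows the box at columns 236-350, rows 165-236, with keys near (262,213), (283,211), (305,210) and (326,208). The scene view shows the key row from about (258,213) to (298,186). I'll enlarge both.

```bash
python3 - <<'E'
from h import *; import pickle
t=pickle.load(open("top.pkl","rb"))["image"];s=pickle.load(open("scene.pkl","rb"))["image"]
a=cv2.resize(t[155:245,225:361],(800,529),interpolation=cv2.INTER_CUBIC)
b=cv2.resize(s[165:245,205:325],(800,533),interpolation=cv2.INTER_CUBIC)
cv2.imwrite("pics/t1.png",a);cv2.imwrite("pics/s1.png",b)
E
```

```text
(no output)
```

View pics/t1.png

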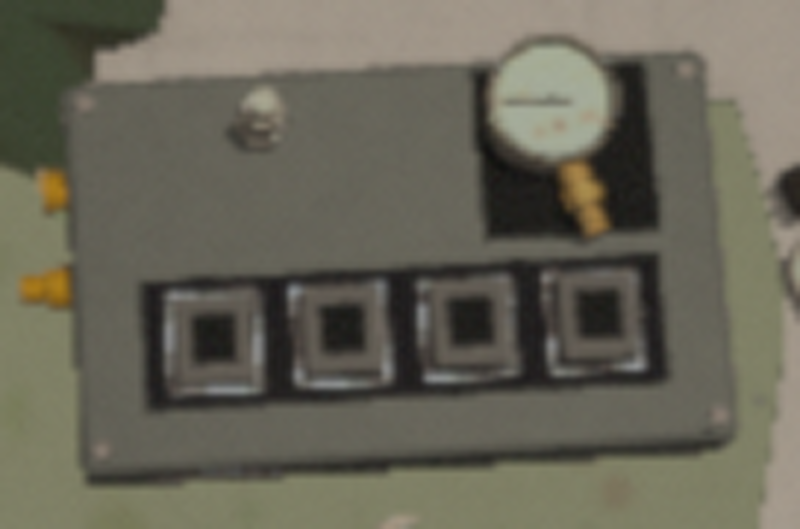

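View pics/s1.png

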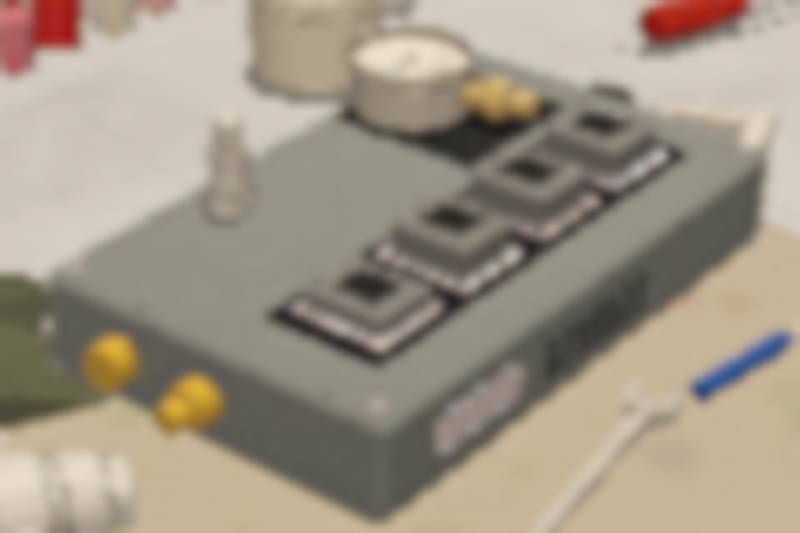

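Left to right, the dark squares in the middles of the keys sit at about (214,338), (344,329), (470,321) and (599,313) in the top crop. In the scene crop they're at (371,287), (454,220), (529,168) and (601,122). Key 1 looks lower in the scene view. Next I'll triangulate them.

```bash
python3 - <<'E'
from h import *; import pickle
T=pickle.load(open("top.pkl","rb"));S=pickle.load(open("scene.pkl","rb"))
def blob(s,x0,y0,k,pt,r):
    g=cv2.resize(cv2.cvtColor(s["image"],cv2.COLOR_BGR2GRAY),None,fx=8,fy=8,interpolation=cv2.INTER_CUBIC)
    u,v=pt[0]/k+x0,pt[1]/k+y0; c=(int(u*8),int(v*8)); w=int(r*8)
    p=g[c[1]-w:c[1]+w,c[0]-w:c[0]+w]; th,m=cv2.threshold(p,0,255,cv2.THRESH_BINARY_INV+cv2.THRESH_OTSU)
    n,l,st,ce=cv2.connectedComponentsWithStats(m); i=l[w,w]
    q=ce[i]+[c[0]-w,c[1]-w]; return (q+.5)/8-.5, st[i][4]/64
P=[]
for a,b in zip([(214,338),(344,329),(470,321),(599,313)],[(371,287),(454,220),(529,168),(601,122)]):
    (p,A),(q,B)=blob(T,225,155,5.882,a,6.5),blob(S,205,165,6.667,b,5)
    e1,d1=ray(T,*p);e2,d2=ray(S,*q)
    t=np.linalg.lstsq(np.c_[d1,-d2],e2-e1,rcond=None)[0]; X,Y=e1+t[0]*d1,e2+t[1]*d2
    P.append(onz(T,*p,.065)[:2]); print(p.round(2),round(A,1),q.round(2),round(B,1),((X+Y)/2).round(4),'gap',np.linalg.norm(X-Y).round(4),onz(T,*p,.066).round(4),onz(S,*q,.066).round(4))
P=np.array(P);v=P[0]-P[3];print('spacing',np.linalg.norm(v)/3,'yaw',np.arctan2(-v[0],v[1]),'mean',P.mean(0))
E
```

```text
[260.89 212.04] 59.5 [259.87 207.43] 25.2 [0.4708 0.0211 0.0599] gap 0.001 [0.4693 0.0209 0.066 ] [0.4645 0.0287 0.066 ]
[282.8  210.36] 60.1 [272.42 197.31] 26.0 [ 0.4754 -0.0288  0.0656] gap 0.0011 [ 0.4749 -0.0291  0.066 ] [ 0.4755 -0.028   0.066 ]
[304.57 209.1 ] 60.5 [283.92 189.98] 20.8 [ 0.4802 -0.0785  0.0653] gap 0.001 [ 0.4796 -0.0787  0.066 ] [ 0.4798 -0.0772  0.066 ]
[326.37 207.88] 61.0 [294.53 183.18] 20.9 [ 0.4849 -0.1283  0.0649] gap 0.0013 [ 0.4842 -0.1284  0.066 ] [ 0.4843 -0.1263  0.066 ]
spacing 0.050061261278626035 yaw 0.09945064131334495 mean [ 0.47717735 -0.05390932]
```

Call:
servo_tool --pt "1.4 -1.3 0 0.2 1" --pt "2.8 -2.6 0 0.4 1" --pt "4.2 -3.9 0 0.6 1" --pt "5.6 -5.1 0 0.8 1" --pt "7 -6.4 0 1 1" --pt "8.4 -7.7 0 1.3 1" --pt "9.8 -9 0 1.6 1" --pt "11.2 -10.3 0 1.9 1" --pt "11.6 -10.6 0 2.3 1" --pt "11.6 -10.6 0 2.3 1"

```text
time: 0.93
tool_pos: [0.3695, -0.168, 0.2053]
ee_rot: [-3.14, -0.001, 0.102]
wrist_force: [0.3, 0.0, 1.1]
width: 0.0308
finger_force: 0.0
```

```bash
cat > go.py <<'E'
from h import *; import sys
K=np.array([[.4706,.021],[.4752,-.0289],[.480,-.0786],[.4847,-.1283]])
o=robot.get_obs(); M=R.from_euler('xyz',o["ee_rot"]).as_matrix()
for i in map(int,sys.argv[1]):
  d=np.r_[K[i-1]-o["tool_pos"][:2],0]; print(i,(M.T@d/.025).round(2))
print(o["time"],o["tool_pos"].round(4),o["ee_rot"].round(3),'width',o["width"],'F',o["wrist_force"].round(2),'yawunits',np.degrees(o["ee_rot"][2]-.099)/6)
E
python3 go.py 1
```

```text
1 [ 4.79 -7.11  0.02]
0.9333 [ 0.3695 -0.168   0.2053] [-3.14e+00 -1.00e-03  1.02e-01] width 0.03082163166683729 F [0.26 0.   1.15] yawunits 0.027403299014166178
```

Call:
servo_tool --pt "0.8 -1.2 0.5 0 1" --pt "1.6 -2.4 1 0 1" --pt "2.4 -3.6 1.5 0 1" --pt "3.2 -4.8 2 0 1" --pt "4 -6 2.6 0 1" --pt "4.8 -7.1 3.2 0 1" --pt "4.8 -7.1 3.8 0 1" --pt "4.8 -7.1 3.8 0 1" --pt "4.8 -7.1 3.8 0 1" --pt "4.8 -7.1 3.8 0 1"

```text
time: 1.77
tool_pos: [0.4703, 0.0158, 0.111]
ee_rot: [3.141, -0.0, 0.098]
wrist_force: [0.9, -0.7, 0.5]
width: 0.0006
finger_force: 0.0
```

```bash
python3 go.py 1; python3 - <<'E'
from h import *
s=robot.snapshot("scene"); cv2.imwrite("pics/s2.png",cv2.resize(s["image"][120:245,180:330],(720,600),interpolation=cv2.INTER_CUBIC))
E
```

```text
1 [ 0.03 -0.21 -0.  ]
1.7667 [0.4703 0.0158 0.111 ] [ 3.141 -0.     0.098] width 0.0005894780036569561 F [ 0.88 -0.73  0.5 ] yawunits -0.009035101047660537
```

View pics/s2.png

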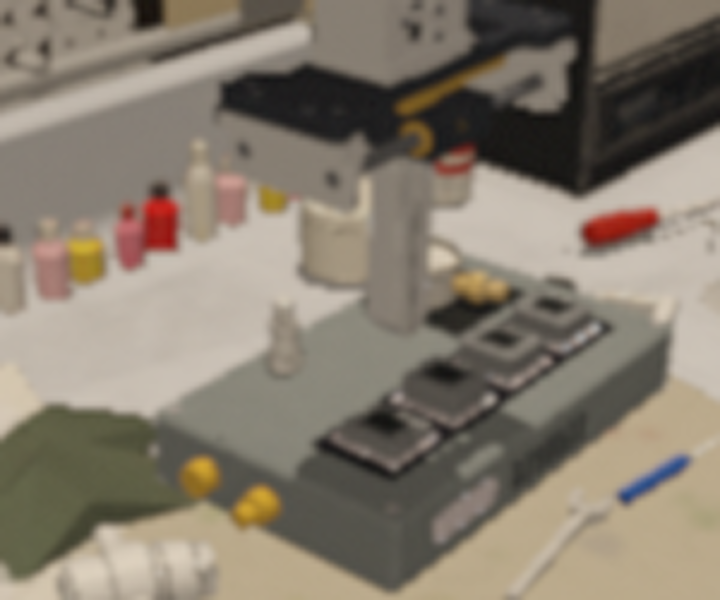

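The shut fingers hang above key 1, tips at about (395,325) in the crop, with nothing in the way. I'll centre the hand and go down to just above the key.

Call:
servo_tool --pt "0 -0.2 0.6 0 1" --pt "0 -0.2 1.2 0 1" --pt "0 -0.2 1.7 0 1" --pt "0 -0.2 1.7 0 1" --pt "0 -0.2 1.7 0 1" --pt "0 -0.2 1.7 0 1" --pt "0 -0.2 1.7 0 1" --pt "0 -0.2 1.7 0 1"

```text
time: 2.48
tool_pos: [0.4707, 0.0211, 0.0693]
ee_rot: [3.141, -0.002, 0.099]
wrist_force: [0.2, 0.7, 1.2]
width: 0.0009
finger_force: 0.0
```

```bash
python3 go.py 1
```

```text
1 [-0.  0. -0.]
2.4833 [0.4707 0.0211 0.0693] [ 3.141e+00 -2.000e-03  9.900e-02] width 0.0009409548124783497 F [0.25 0.71 1.17] yawunits -0.004502150118456159
```

Call:
servo_tool --pt "0 0 0.1 0 1" --pt "0 0 0.2 0 1" --pt "0 0 0.28 0 1" --pt "0 0 0.3 0 1" --pt "0 0 0.3 0 1"

```text
time: 2.9
tool_pos: [0.4697, 0.0214, 0.0604]
ee_rot: [3.142, 0.0, 0.099]
wrist_force: [-0.8, -0.3, 1.6]
width: 0.0008
finger_force: 0.3
```

Call:
servo_tool --pt "0 0 0.02 0 1" --pt "0 0 0.02 0 1"

```text
time: 3.07
tool_pos: [0.4697, 0.0214, 0.0602]
ee_rot: [3.142, 0.0, 0.099]
wrist_force: [-0.7, -1.1, 2.9]
width: 0.0004
finger_force: 1.4
```

Call:
servo_tool --pt "0 0 0.02 0 1" --pt "0 0 0.02 0 1"

```text
time: 3.23
tool_pos: [0.4697, 0.0214, 0.0596]
ee_rot: [3.142, 0.0, 0.099]
wrist_force: [-1.1, -0.2, 3.4]
width: 0.0008
finger_force: 1.5
```

Contact built to about 2 N at z ≈ 0.060 and the key didn't move, so key 1 is the latched one. That agrees with the triangulated height. On to key 2.

Call:
servo_tool --pt "0 0 -0.5 0 1" --pt "0 0 -0.9 0 1" --pt "0 1 -0.9 0 1" --pt "0 2 -0.9 0 1" --pt "0 2 -0.9 0 1" --pt "0 2 -0.6 0 1" --pt "0 2 -0.45 0 1" --pt "0 2 -0.45 0 1" --pt "0 2 -0.45 0 1"

```text
time: 3.98
tool_pos: [0.4741, -0.0275, 0.0699]
ee_rot: [-3.141, 0.002, 0.1]
wrist_force: [0.5, 0.6, -0.7]
width: 0.0006
finger_force: 0.0
```

```bash
python3 go.py 2
```

```text
2 [ 0.04  0.06 -0.  ]
3.9833 [ 0.4741 -0.0275  0.0699] [-3.141e+00  2.000e-03  1.000e-01] width 0.0005753366376959819 F [ 0.48  0.64 -0.71] yawunits 0.009776274783501945
```

Call:
servo_tool --pt "0 0 0.08 0 1" --pt "0 0 0.14 0 1" --pt "0 0 0.18 0 1" --pt "0 0 0.2 0 1" --pt "0 0 0.2 0 1"

```text
time: 4.4
tool_pos: [0.4747, -0.028, 0.0659]
ee_rot: [-3.141, -0.0, 0.099]
wrist_force: [-1.1, 0.9, 0.9]
width: 0.0008
finger_force: 0.6
```

Call:
servo_tool --pt "0 0 0.03 0 1" --pt "0 0 0.03 0 1"

```text
time: 4.57
tool_pos: [0.4748, -0.0281, 0.0651]
ee_rot: [-3.141, -0.0, 0.099]
wrist_force: [-0.6, 0.0, 1.4]
width: 0.0008
finger_force: 0.8
```

Call:
servo_tool --pt "0 0 0.04 0 1" --pt "0 0 0.04 0 1"

```text
time: 4.73
tool_pos: [0.4749, -0.0282, 0.064]
ee_rot: [-3.141, -0.0, 0.099]
wrist_force: [-0.8, 1.5, 1.9]
width: 0.0004
finger_force: 0.9
```

Contact came at 0.066, and the key sank 2 mm under 1-2 N, so key 2 is up. Key 3 next.

Call:
servo_tool --pt "0 0 -0.5 0 1" --pt "0 0 -0.7 0 1" --pt "0 1 -0.7 0 1" --pt "0 2 -0.7 0 1" --pt "0 2 -0.7 0 1" --pt "0 2 -0.4 0 1" --pt "0 2 -0.2 0 1" --pt "0 2 -0.2 0 1" --pt "0 2 -0.2 0 1"

```text
time: 5.48
tool_pos: [0.4789, -0.0772, 0.0679]
ee_rot: [-3.141, 0.002, 0.1]
wrist_force: [-0.6, 0.3, -0.5]
width: 0.0005
finger_force: 0.0
```

Call:
servo_tool --pt "0 0 0.06 0 1" --pt "0 0 0.1 0 1" --pt "0 0 0.15 0 1" --pt "0 0 0.18 0 1" --pt "0 0 0.18 0 1"

```text
time: 5.9
tool_pos: [0.4798, -0.0777, 0.0647]
ee_rot: [-3.141, -0.0, 0.099]
wrist_force: [-0.3, 1.2, 2.0]
width: 0.0011
finger_force: 0.8
```

Call:
servo_tool --pt "0 0 0.04 0 1" --pt "0 0 0.06 0 1" --pt "0 0 0.06 0 1"

```text
time: 6.15
tool_pos: [0.4799, -0.0779, 0.0631]
ee_rot: [-3.141, -0.001, 0.099]
wrist_force: [0.2, 2.0, 1.8]
width: 0.0004
finger_force: 1.1
```

```bash
python3 go.py 34
```

```text
3 [ 0.    0.03 -0.  ]
4 [-0.01  2.02 -0.  ]
6.15 [ 0.4799 -0.0779  0.0631] [-3.141e+00 -1.000e-03  9.900e-02] width 0.0003546403661485719 F [0.21 2.   1.78] yawunits -0.0004887804312557085
```

Key 3 is up as well. Key 4 next.

Call:
servo_tool --pt "0 0 -0.5 0 1" --pt "0 0 -0.7 0 1" --pt "0 1 -0.7 0 1" --pt "0 2 -0.7 0 1" --pt "0 2 -0.7 0 1" --pt "0 2 -0.4 0 1" --pt "0 2 -0.2 0 1" --pt "0 2 -0.2 0 1" --pt "0 2 -0.2 0 1"

```text
time: 6.9
tool_pos: [0.484, -0.1269, 0.067]
ee_rot: [-3.141, 0.002, 0.1]
wrist_force: [0.5, 0.1, -0.1]
width: 0.0006
finger_force: 0.0
```

Call:
servo_tool --pt "0 0 0.06 0 1" --pt "0 0 0.1 0 1" --pt "0 0 0.15 0 1" --pt "0 0 0.18 0 1" --pt "0 0 0.18 0 1"

```text
time: 7.32
tool_pos: [0.4846, -0.1274, 0.0635]
ee_rot: [-3.141, -0.0, 0.099]
wrist_force: [-1.2, 2.0, 2.0]
width: 0.0003
finger_force: 1.0
```

Call:
servo_tool --pt "0 0 0.02 0 1" --pt "0 0 0.04 0 1" --pt "0 0 0.04 0 1"

```text
time: 7.57
tool_pos: [0.4848, -0.1277, 0.0625]
ee_rot: [-3.141, -0.0, 0.099]
wrist_force: [1.1, 2.2, 2.7]
width: 0.0003
finger_force: 1.1
```

```bash
python3 go.py 14
```

```text
1 [ 0.02 -5.98  0.  ]
4 [-0.    0.02 -0.  ]
7.5667 [ 0.4848 -0.1277  0.0625] [-3.141 -0.     0.099] width 0.00034253909382632306 F [1.12 2.21 2.73] yawunits -0.00044124958414450046
```

Key 4 is up too, so I'll go back to key 1 and press it right down.

Call:
servo_tool --pt "0 0 -0.5 0 1" --pt "0 0 -0.9 0 1" --pt "0 -1.2 -0.9 0 1" --pt "0 -2.5 -0.9 0 1" --pt "0 -3.8 -0.9 0 1" --pt "0 -5 -0.9 0 1" --pt "0 -6 -0.9 0 1" --pt "0 -6 -0.9 0 1" --pt "0 -6 -0.5 0 1" --pt "0 -6 -0.3 0 1"

```text
time: 8.4
tool_pos: [0.4699, 0.0206, 0.0692]
ee_rot: [3.14, -0.0, 0.099]
wrist_force: [-0.5, 0.1, 0.4]
width: 0.001
finger_force: 0.0
```

Call:
servo_tool --pt "0 0 0 0 1" --pt "0 0 0.1 0 1" --pt "0 0 0.2 0 1" --pt "0 0 0.3 0 1" --pt "0 0 0.4 0 1" --pt "0 0 0.4 0 1"

```text
time: 8.9
tool_pos: [0.47, 0.0208, 0.0599]
ee_rot: [3.141, -0.0, 0.098]
wrist_force: [0.4, -1.5, 2.7]
width: 0.0009
finger_force: 1.2
```

```bash
python3 go.py 1
```

```text
1 [ 0.03 -0.01  0.  ]
8.9 [0.47   0.0208 0.0599] [ 3.141 -0.     0.098] width 0.0009143729994960633 F [ 0.41 -1.53  2.7 ] yawunits -0.005826736390204399
```

Call:
servo_tool --pt "0 0 0.06 0 1" --pt "0 0 0.12 0 1" --pt "0 0 0.18 0 1" --pt "0 0 0.22 0 1" --pt "0 0 0.24 0 1" --pt "0 0 0.24 0 1"

```text
time: 9.4
tool_pos: [0.4701, 0.0209, 0.0562]
ee_rot: [3.14, -0.001, 0.099]
wrist_force: [-5.4, -2.2, 13.0]
width: 0.0003
finger_force: 6.4
```

It's at the bottom stop, with 13 N at 0.056. Releasing and lifting clear.

Call:
servo_tool --pt "0 0 -0.2 0 1" --pt "0 0 -0.5 0 1" --pt "0 0 -1.2 0 1" --pt "0 0 -2.4 0 1" --pt "0 0 -3.6 0 1" --pt "0 0 -4.8 0 1" --pt "-1 0 -5.5 0 1" --pt "-2 0 -5.5 0 1" --pt "-2 0 -5.5 0 1" --pt "-2 0 -5.5 0 1"

```text
time: 10.23
tool_pos: [0.4198, 0.0168, 0.1917]
ee_rot: [-3.141, -0.002, 0.099]
wrist_force: [-0.1, 0.4, 0.6]
width: 0.0006
finger_force: 0.0
```

```bash
python3 - <<'E'
from h import *
s=robot.snapshot("scene"); cv2.imwrite("pics/s3.png",cv2.resize(s["image"][120:245,180:330],(720,600),interpolation=cv2.INTER_CUBIC))
o=robot.get_obs();print(o["time"],o["tool_pos"],o["wrist_force"])
E
```

```text
10.2833 [0.42014097 0.01675183 0.19114854] [ 0.36321562 -0.34690417 -0.11614346]
```

View pics/s3.png

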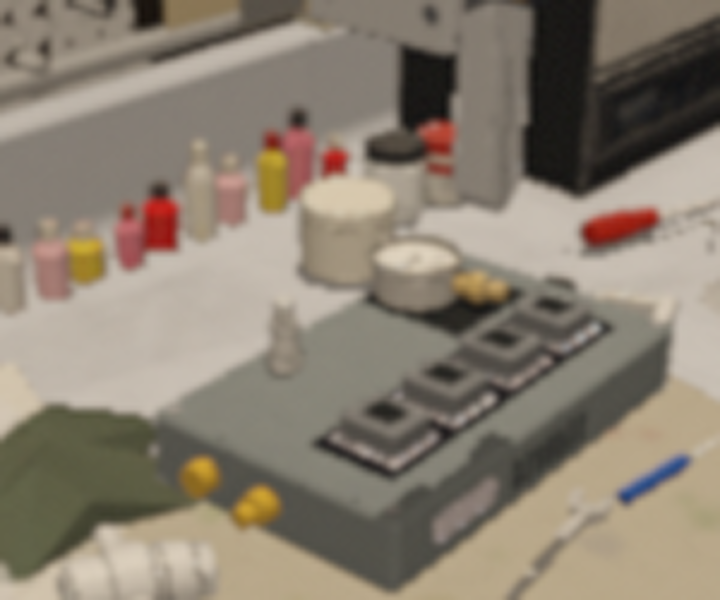

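Key 1's dark square has risen to about (388,412) in the crop, and all four keys look level, with the tools undisturbed. I'll check its height numerically before handing in.

```bash
python3 - <<'E'
from h import *
s=robot.snapshot("scene")
g=cv2.resize(cv2.cvtColor(s["image"],cv2.COLOR_BGR2GRAY),None,fx=8,fy=8,interpolation=cv2.INTER_CUBIC)
for n,k in enumerate([(.4706,.021),(.4752,-.0289),(.480,-.0786),(.4847,-.1283)]):
    up=proj(s,(*k,.066));lo=proj(s,(*k,.060)); c=[int(x*8) for x in up]; w=40
    m=cv2.threshold(g[c[1]-w:c[1]+w,c[0]-w:c[0]+w],0,255,cv2.THRESH_BINARY_INV+cv2.THRESH_OTSU)[1]
    _,l,st,ce=cv2.connectedComponentsWithStats(m); i=l[w,w]
    print(n+1,'seen',((ce[i]+[c[0]-w,c[1]-w]+.5)/8-.5).round(2),'up',np.round(up,2),'latched',np.round(lo,2))
E
```

```text
1 seen [259.88 205.35] up [260.24 205.28] latched [260.18 207.45]
2 seen [272.44 197.31] up [272.75 197.23] latched [272.65 199.34]
3 seen [283.91 189.99] up [284.21 189.78] latched [284.08 191.84]
4 seen [294.54 183.18] up [294.87 182.88] latched [294.71 184.89]
```

All four keys match the "up" position.

```bash
python3 -c "
from bench import robot
print(robot.close_job())"
```

```text
the job is handed in; nothing more can be done
None
```

The first (leftmost) key was the latched one; I tapped all four left to right, pressed it down and let go, and the camera showed all four keys up before I handed the job in with the hand clear (no verdict was returned).

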